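Gauge the contact depth of a drive bay fixture

TASK

Slide the drive gauge across the desk, without lifting it, and push its steel blade straight into the gap under the grey bay fixture until you feel it meet the brass contact hidden inside, then ease that stiff contact back by about 5 mm, never by more than 10 mm. Leave the gauge there, flat and square in the gap, and do not disturb the other things on the desk.

Things in the scene. Friction and masses are not known exactly. Their poses are not given: they have to be found in the camera images.
- gauge: Loose drive gauge, 0.34-0.52 kg: blue heel block, white patch on top (88 long, 95 wide, 28 mm high; too wide to grip, made to be pushed), then a flat steel blade 110 long, 95 wide (last 10 mm: 85), 8 mm thick, undersides level. Origin: centre of the heel's underside; x along the blade (nose at +154 mm, heel's rear face at -44 mm, centre of mass +15 mm), y across, z up.
- gauge_nose (a point): Middle of the front edge of the gauge's blade, at half its thickness (4 mm above its underside).
- dock: Fixed bay fixture: grey ribbed box 150 wide, 146 deep, 55 mm high. Under it a level gap at desk height, 99.6 wide, 13 mm high, open towards the robot. Two orange guide wings 30 mm high stand 25 mm out before it and flare it to 130 mm. Origin: on the desk, middle of the gap's throat (below the box's front face, where the wings end); x into the gap, y across, z up.
- contact (a joint): Brass contact block hidden in the gap, 84 mm wide; the nose meets it 50 to 82 mm inside the throat, different each time: only touch tells. Value: how far it has been pushed deeper, m (0 untouched, travel 0.025). It slides stiffly (some 6 to 14 N more than the gauge alone) and stays where left. A yellow marker on the box's roof moves with it.
- ssd_a: Bystander, leave alone: grey solid state drive lying flat, 100 x 70 x 7 mm. Origin: centre of its underside.
- ssd_b: Bystander, leave alone: second grey solid state drive lying flat, 100 x 70 x 7 mm. Origin: centre of its underside.
- caddy: Bystander, leave alone: red plastic drive caddy, a shallow tray 135 x 100 x 24 mm. Origin: centre of its underside.
- heatsink: Bystander, leave alone: finned aluminium heat sink, 70 x 70 x 32 mm. Origin: centre of its underside.
- driver: Bystander, leave alone: black-handled precision screwdriver lying on its side, 170 mm long. Origin: on its underside near its middle; x towards the tip.
- screw_dish: Bystander, leave alone: low white ceramic dish, 90 mm across, 25 mm high. Origin: centre of its underside.
- mug: Bystander, leave alone: blue mug, 80 mm across, 95 mm high. Origin: centre of its underside.
Not all that is in view belongs to the job. Of the things that look like the gauge, the smaller one is meant. Several things look just like the dock: the one meant starts farthest from the robot's base.

How it is judged:
By the outcome, as a careful person would: the job done as asked, in the order asked, and still so for the second after the job is handed in, with the robot touching nothing.
It also fails if it takes over 67 s, if anything falls off the work surface, if the arm or the gripper's body presses on something with over 40 N, if the wrist force passes 120 N, or if a joint passes its speed limit or range.

ROBOT

A 7-joint arm with a two-finger parallel gripper is mounted at the origin on the work surface. World frame = base frame: x ahead of the robot, y to its left, z up, the work surface at z = 0. Lengths are in m, angles in rad, forces in N, time in s.
With the tool pointing down it reaches from about 0.425 to 0.875 m from the base axis. Payload 4.7 kg.
Tool frame: the origin (TCP) lies at the very end of the fingers, on their centre line; the grasp point (between the pads) lies behind it (ctrl.tcp_to_grasp is the y of the grasp point in the tool frame, in m); y points along the fingers, x is the direction in which the jaws open and shut, and the axes are right-handed (so a half turn about y gives the same grasp; the last joint's range is limited). The gripper opens to 87 mm and grips with 3 to 60 N. Pads are 19 mm wide; open, the fingers measure 117 mm over their backs; the gripper's body (75 mm by 190 mm) begins 51 mm behind the grasp point.
Start: joints at [-1.296, 0.321, -0.07, 1.45, 0.023, 1.371, -0.057], TCP at [0.168, 0.628, 0.223] pointing down, gripper open.
Joint ranges: [-2.86, 2.86], [-0.3, 2.09], [-1.38, 1.24], [0.06, 2.45], [-1.56, 4.7], [0.09, 2.05], [-2.69, 2.69]. Speed limits (rad/s): [2.57, 2.57, 3.14, 3.14, 3.14, 3.14, 3.14].

INTERFACE

Orientations are given as a rotation vector (axis times angle).
In Python, from bench import ctrl, get_image, workorder gives the robot as it stands.
- The arm moves only by the tool drive_tool, never from a script. Its argument "increments" is text: rows parted by semicolons, each of 5 numbers parted by spaces: the shift along the tool's x, y, z in mm, then the turn about the tool's y in degrees, then the closure in counts, from 0 (fully open) to 255 (shut). In form: tx ty tz yaw fingers; .... A call has 1 to 20 rows; each row shifts and turns the commanded pose from where the row before left it, along the tool's axes as they then stand; what a row does not reach is not made up. A row lasts 1/8 s, in which the tool goes at most 62.5 mm and 10.7 degrees, less where a joint would pass 70% of its speed; a pose out of reach is approached as far as the arm can. A call is refused whole if a number of a shift passes 62.5 or a number of a turn 10.7, either way. A call with a gripper value outside its range is refused whole. The fingers move at their own pace and stop on an object; "squeeze" is the grip in N (left out, the last holds). Time passes only in rows, so rows that do not move let the fingers close. It gives the time, the measured TCP pose, the force and the opening at its end, in the units of the state.
- ctrl.get_state(): the state, without advancing time (a new reading comes with each control period).
- get_image(name): name is "side" or "top"; returns a dict with "img" (400x640x3 uint8, red, green, blue), "mtx" (3x3 intrinsics, pixels), "k1" (the pictures are not rectified: a ray, as slopes to the right and down, at radius r is drawn at 1 + k1 r^2 times it, then the intrinsics apply), "camera_from_world" (4x4, takes a point from world to camera coordinates). Camera axes: x right, y up, looking along -z (the intrinsics and any distortion apply to the point x, -y, -z); pixel columns grow to the right and rows downward; lengths in m; the calibration is good to about 2 mm. A picture is of the moment at which its call begins. There is no depth.
- workorder.close_job(): hands the job in, once; it reports no verdict.
The state is a dict: "time": time; "joint_positions": joint angles; "qd": joint speeds; "joint_torque": joint torques, N m; "position": TCP position; "tool_rot": TCP orientation; "ft_force": force on the tool from outside, world axes, zero at the start; "torque": the same for the moment, N m; "grip_width": opening from 0.0 (shut) to 1.0 (fully open).
Only numpy, scipy, OpenCV 4.12 (cv2) and the standard library are available. Lean on these libraries where they do the work, as an engineer would, in place of code of your own. Each camera call takes 0.05 s, during which the arm holds its last target.

## Working session

There is one attempt and no reset: what is moved stays moved. The work goes in short steps, Python scripts to look and compute and a tool call to move; the robot and the scene stay as the last step left them, time stands still between calls to the robot, and variables do not carry over. Pictures are saved under pics/ and viewed, and the job is handed in when it is done.

Besides the shell and the picture viewer there is one more tool, called after "Request:" as name(argument=value, ...), one argument or row to a line, values as JSON. drive_tool: Moves the arm, as the interface text tells. Its arguments: {"type":"object","properties":{"increments":{"type":"string"},"squeeze":{"type":"number"}},"required":["increments"]}

```bash
mkdir -p pics; ls
python3 - <<'E'
from bench import ctrl,get_image
import cv2
print(ctrl.get_state(), ctrl.tcp_to_grasp)
for n in("side","top"):
    d=get_image(n); cv2.imwrite(f"pics/{n}0.png",d["img"][:,:,::-1]); print(n,d["mtx"],d["k1"],d["camera_from_world"])
E
```

```text
pics
{'time': 0.0, 'joint_positions': array([-1.29589881,  0.32183754, -0.07004827,  1.4516898 ,  0.02264543,
        1.37077399, -0.05689175]), 'qd': array([-0.00074178,  0.0012935 ,  0.0006561 ,  0.00063093, -0.00124963,
       -0.00077888,  0.00081701]), 'joint_torque': array([ 4.21232135e-04, -4.91293359e+01, -4.03496716e-01, -3.12527204e+01,
       -6.38796366e-02,  4.40497440e-02,  1.79997264e-04]), 'position': array([0.16754689, 0.62746343, 0.22144436]), 'tool_rot': array([-1.32267216, -1.01397552,  1.01635268]), 'ft_force': array([-0.14988562, -0.83006589,  0.94440834]), 'torque': array([0.01688501, 0.01577386, 0.03319796]), 'grip_width': 1.002866548243793} -0.0187
side [[506.91442166   0.         326.01741776]
 [  0.         506.91442166 197.99990725]
 [  0.           0.           1.        ]] 0.006034321074034139 [[ 0.76699569 -0.64157748 -0.00979504 -0.40016663]
 [ 0.39478267  0.4598124   0.79543648 -0.23112519]
 [-0.50583026 -0.61396327  0.6059578  -1.43247363]
 [ 0.          0.          0.          1.        ]]
top [[399.98383886   0.         317.71048194]
 [  0.         399.98383886 196.58339365]
 [  0.           0.           1.        ]] 0.031406333201453716 [[ 2.62281035e-02 -9.99655824e-01  5.65970664e-04  1.02882936e-02]
 [ 9.97474649e-01  2.62082488e-02  6.60110074e-02 -5.02978982e-01]
 [-6.60031211e-02 -1.16680214e-03  9.97818734e-01 -1.12517049e+00]
 [ 0.00000000e+00  0.00000000e+00  0.00000000e+00  1.00000000e+00]]
```

View pics/top0.png

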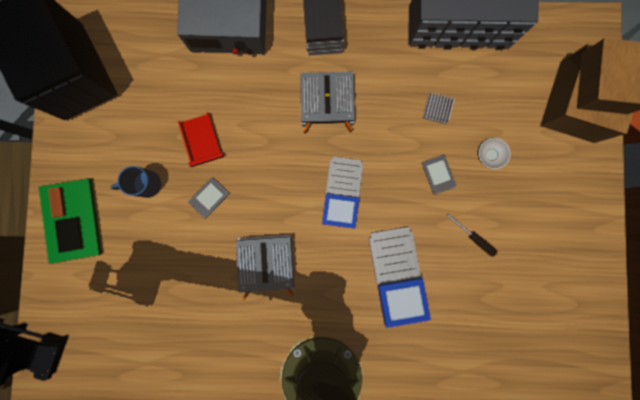

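View pics/side0.png

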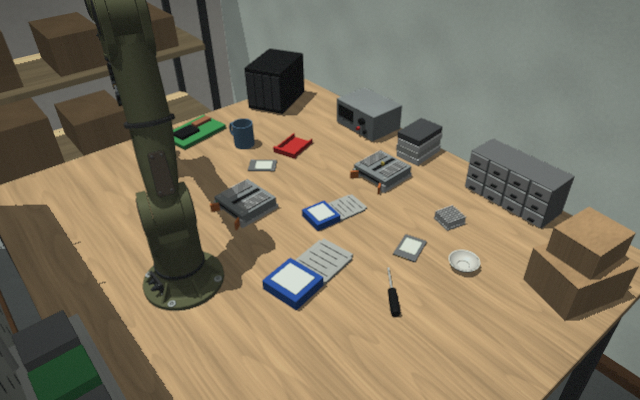

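The top view shows the smaller gauge (heel about (340,211)) facing the far dock (about (327,100)), with the near dock at (265,262). Next I'll magnify both.

```bash
cat > h.py <<'E'
import numpy as np,cv2
from bench import ctrl,get_image
from scipy.optimize import least_squares
def proj(d,P):
    P=np.atleast_2d(P); C=P@d["camera_from_world"][:3,:3].T+d["camera_from_world"][:3,3]
    s=np.c_[C[:,0]/-C[:,2],-C[:,1]/-C[:,2]]; r2=(s**2).sum(1,keepdims=True); s=s*(1+d["k1"]*r2)
    M=d["mtx"]; return np.c_[s[:,0]*M[0,0]+M[0,2],s[:,1]*M[1,1]+M[1,2]]
def unproj(d,uv,z):
    uv=np.atleast_2d(np.array(uv,float)); out=[]
    for p in uv:
        f=lambda q:(proj(d,[q[0],q[1],z])[0]-p)
        out.append(least_squares(f,[.6,0]).x)
    return np.array(out)
def crop(n,x0,y0,x1,y1,k,name):
    d=get_image(n); c=d["img"][y0:y1,x0:x1,::-1]; cv2.imwrite(name,cv2.resize(c,None,fx=k,fy=k,interpolation=cv2.INTER_CUBIC)); return d
E
python3 - <<'E'
from h import *
crop("top",285,60,375,235,3.4,"pics/t1.png")
d=crop("side",290,140,425,240,5.5,"pics/s1.png")
E
```

```text
(no output)
```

View pics/t1.png

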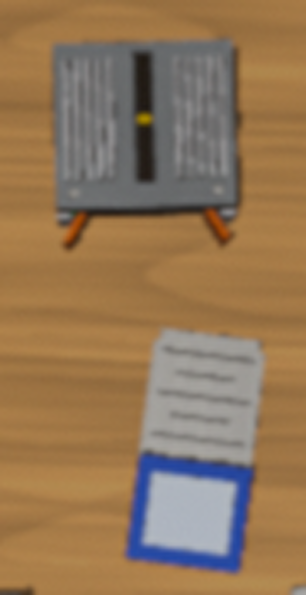

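View pics/s1.png

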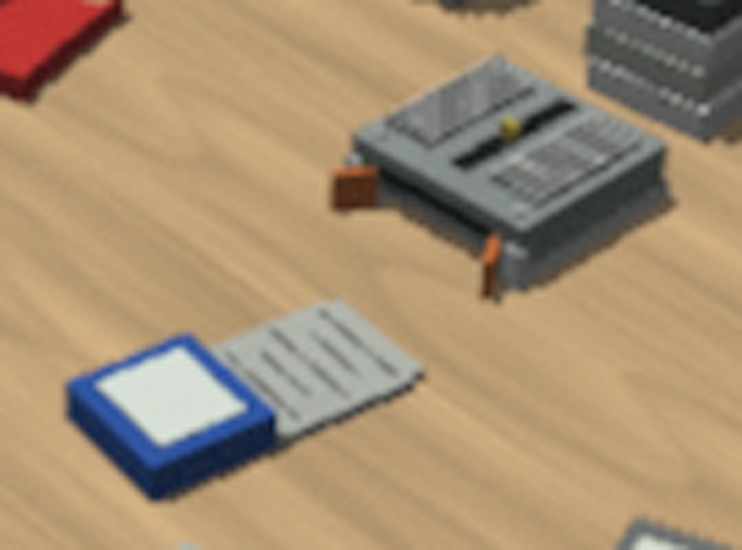

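```bash
cat > fit.py <<'E'
from h import *
T,S=get_image("top"),get_image("side")
def src(pts,k,o): return (np.array(pts,float)+.5)/k-.5+np.array(o)
def fit(model,tp,sp,x0,free=True):
    def res(p,which):
        c,s=np.cos(p[2]),np.sin(p[2]); W=model@np.array([[c,s,0],[-s,c,0],[0,0,1]])+[p[0],p[1],0]
        r=[]
        if 't' in which: r.append((proj(T,W)-tp)/T["mtx"][0,0])
        if 's' in which: r.append((proj(S,W)-sp)/S["mtx"][0,0])
        return 1000*np.concatenate(r).ravel()
    for w in('t','s','ts'):
        m=least_squares(res,x0,args=(w,)); print(w,np.round(m.x[:2]*1000,1),round(np.degrees(m.x[2]),2),'res',np.round(m.fun,1))
    return m.x
g=np.array([[-44,47.5,28],[44,47.5,28],[44,-47.5,28],[-44,-47.5,28],[154,42.5,8],[154,-42.5,8]])/1000
b=np.array([[0,75,55],[146,75,55],[146,-75,55],[0,-75,55]])/1000
if __name__=="__main__":
    for d in(T,S): print(-d["camera_from_world"][:3,:3].T@d["camera_from_world"][:3,3])
    fit(g,src([(127,557),(141,452),(252,464),(240,571),(168,330),(259,342)],3.4,(285,60)),src([(70,390),(188,337),(274,415),(152,470),(338,300),(424,374)],5.5,(290,140)),[.5,0,0])
    fit(b,src([(57,211),(55,44),(235,42),(239,208)],3.4,(285,60)),src([(355,130),(497,58),(664,145),(520,228)],5.5,(290,140)),[.7,0,0])
E
python3 fit.py
```

```text
[0.42717418 0.0221541  1.15591252]
[-0.3264182  -1.02994986  1.04794434]
t [464.9 -42.1] -6.26 res [-0.4 -0.  -0.3 -0.1  1.4  2.4  0.3  1.2 -3.5 -2.3  2.4 -1.3]
s [462.3 -44.4] -5.72 res [-2.5 -1.1 -0.1 -0.9  2.   0.6  0.1  1.2  0.5  0.8 -0.1 -0.8]
ts [464.4 -42.4] -6.13 res [-0.1  0.5 -0.1  0.5  1.7  2.8  0.6  1.5 -3.5 -1.9  2.4 -1.  -2.1 -2.4
  0.3 -1.9  2.1 -0.3  0.1 -0.1  1.2  0.   0.2 -1.4]
t [ 7.079e+02 -3.000e-01] 2.37 res [-0.3  2.9 -0.6 -2.8  0.6 -3.3  0.3  3.1]
s [704.6  -6.9] 2.65 res [-3.5  1.4  0.9 -2.4  3.1 -1.4 -0.5  1.5]
ts [707.8  -1.3] 2.43 res [ 0.6  3.1  0.2 -2.6  1.4 -3.3  1.2  3.1 -4.1 -0.6  0.3 -4.1  2.2 -3.1
 -1.6 -0.6]
```

```bash
cat >> h.py <<'E'
from scipy.spatial.transform import Rotation as Ro
def st():
    s=ctrl.get_state(); R=Ro.from_rotvec(s["tool_rot"]).as_matrix()
    print("t",round(s["time"],2),"p",np.round(s["position"]*1000,1),"F",np.round(s["ft_force"],1),"w",round(s["grip_width"],3),"\nR cols",np.round(R.T,3).tolist(),"jawyaw",round(np.degrees(np.arctan2(R[1,0],R[0,0])),2),"q",np.round(s["joint_positions"],2))
    return s,R
E
python3 -c "
from h import *
s,R=st()
print(R.T@(np.array([.515,-.14,.22])-s['position'])*1000)"
```

```text
t 0.3 p [167.5 627.9 222.2] F [-0.1 -0.1 -0.6] w 1.001 
R cols [[0.258, 0.966, -0.001], [-0.0, -0.001, -1.0], [-0.966, 0.258, -0.0]] jawyaw 75.06 q [-1.3   0.32 -0.07  1.45  0.02  1.37 -0.06]
[-652.33631365    2.58960871 -533.66589199]
```

Run:
```python
from fit import *
for n,p,z in [("bigblade top-left",(371,232),.01),("bigblade top-right",(411,227),.01),("ssdR-left",(422,162),.007),("ssdR bl",(435,194),.007),("driver tip",(448,214),.005),("heel rr",(358,228),.028)]:
    print(n,np.round(unproj(T,p,z)*1000,0))
```

```text
bigblade top-left [[ 406. -131.]]
bigblade top-right [[ 423. -245.]]
ssdR-left [[ 611. -275.]]
ssdR bl [[ 519. -313.]]
driver tip [[ 463. -351.]]
heel rr [[416. -92.]]
```

Request:
drive_tool(
  increments="-10 0 -20 -7.5 255; -10 0 -30 -7.5 255; -25 0 -38 0 255; -25 0 -38 0 255; -25 0 -38 0 255; -25 0 -38 0 255; -25 0 -38 0 255; -25 0 -38 0 255; -30 0 -25 0 255; -46 0 0 0 255; -46 0 0 0 255; -46 0 0 0 255; -46 0 0 0 255; -46 0 0 0 255; -46 0 0 0 255; -46 0 0 0 255; -46 0 0 0 255; -46 0 0 0 255; -46 0 0 0 255; -46 0 0 0 255",
)

```text
time: 2.9
position: [0.4664, -0.0878, 0.2229]
tool_rot: [-1.209, -1.211, 1.209]
ft_force: [0.7, 0.6, 0.8]
grip_width: 0.006
```

```bash
python3 -c "
from h import *
st()"
```

```text
t 2.9 p [466.4 -87.8 222.9] F [0.7 0.6 0.8] w 0.006 
R cols [[-0.001, 1.0, 0.0], [0.001, 0.0, -1.0], [-1.0, -0.001, -0.001]] jawyaw 90.06 q [-0.4  -0.08  0.51  1.88  0.04  1.33  1.67]
```

Request:
drive_tool(
  increments="-20 0 -14 0 255; -22 30 -14 0 255; 0 40 0 0 255; 0 40 0 0 255; 0 40 0 0 255; 0 20 0 0 255; 0 0 0 0 255; 0 0 0 0 255",
)

```text
time: 3.9
position: [0.4954, -0.1285, 0.0536]
tool_rot: [-1.21, -1.211, 1.209]
ft_force: [-0.3, 0.3, 0.1]
grip_width: 0.005
```

```bash
python3 -c "
from h import *
st(); crop('top',270,60,430,260,3,'pics/t2.png'); crop('side',270,140,420,270,5,'pics/s2.png')"
```

```text
t 3.9 p [ 495.4 -128.5   53.6] F [-0.3  0.3  0.1] w 0.005 
R cols [[-0.001, 1.0, -0.0], [0.002, -0.0, -1.0], [-1.0, -0.001, -0.002]] jawyaw 90.06 q [-0.32  0.2   0.58  2.   -0.13  0.98  1.89]
```

View pics/t2.png

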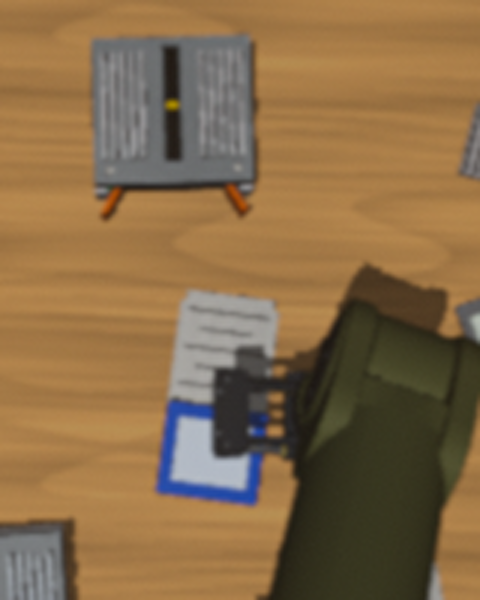

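View pics/s2.png

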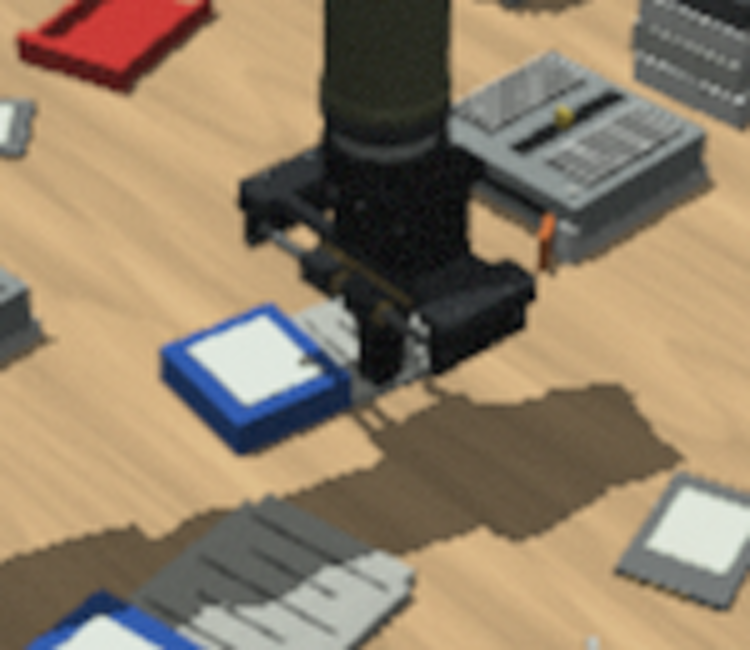

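```bash
python3 -c "
from fit import *
for p in [[.4954,-.1285,.0536],[.4944,-.0934,.028],[.4954,-.1285,.008]]:
  q=proj(S,p)[0]; print((q-[270,140])*5, (proj(T,p)[0]-[270,60])*3)"
```

```text
[379.62217665 373.85887631] [308.15278178 419.16601618]
[341.05497238 379.23111367] [267.0597623  420.82885887]
[378.61149636 429.89558989] [301.58803669 421.93627994]
```

Request:
drive_tool(
  increments="0 22 0 0 255; 0 22 0 0 255; 5 2 0 0 255; 5 0 0 0 255; 4 0 0 0 255; 4 0 0 0 255; 4 0 0 0 255; 4 0 0 0 255; 4 0 0 0 255; 4 0 0 0 255; 4 0 0 0 255; 4 0 0 0 255; 0 0 0 0 255",
)

```text
time: 5.72
position: [0.4946, -0.0857, 0.0066]
tool_rot: [-1.208, -1.211, 1.21]
ft_force: [0.7, -1.6, 1.2]
grip_width: 0.01
```

```bash
python3 -c "
from h import *
st(); crop('top',270,60,430,260,3,'pics/t3.png'); crop('side',270,140,420,270,5,'pics/s3.png')"
```

```text
t 5.72 p [494.6 -85.7   6.6] F [ 0.7 -1.6  1.2] w 0.01 
R cols [[-0.001, 1.0, 0.0], [0.0, 0.0, -1.0], [-1.0, -0.001, -0.0]] jawyaw 90.09 q [-0.37  0.26  0.54  2.05 -0.17  0.88  1.84]
```

View pics/t3.png

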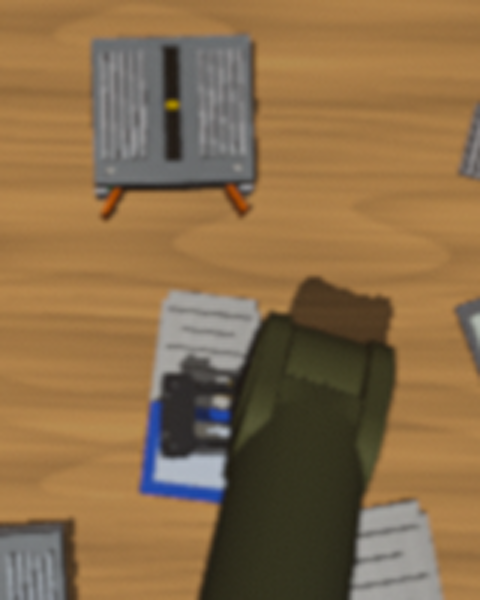

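View pics/s3.png

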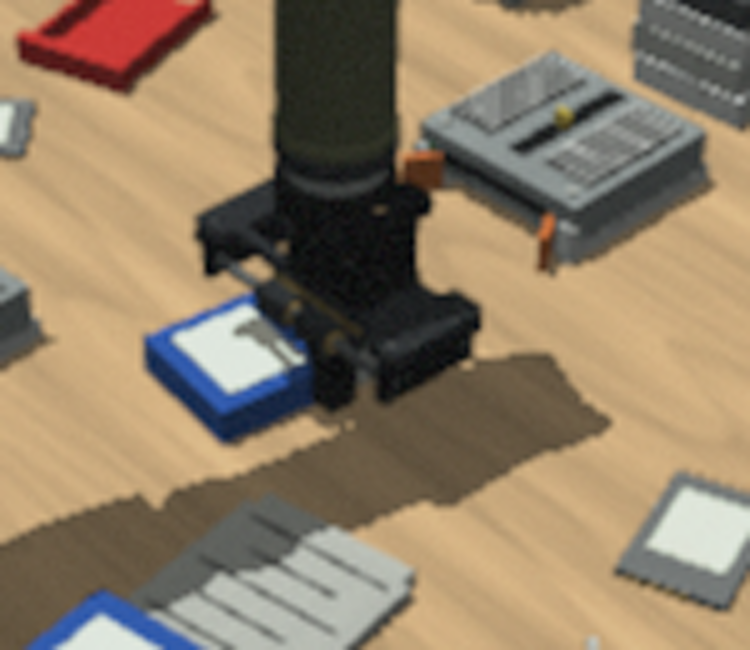

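```bash
python3 -c "
from fit import *
print(unproj(T,src([(172,291),(258,302),(161,292)],3,(270,60)),.008)*1000)
print(unproj(T,src([(142,492),(150,401)],3,(270,60)),.028)*1000)
print(unproj(S,src([(148,340),(225,425),(250,297)],5,(270,140)),.028)*1000)
"
```

```text
[[ 6.19558069e+02 -3.44710932e-01]
 [ 6.11020836e+02 -8.34832336e+01]
 [ 6.18307608e+02  1.02395302e+01]]
[[425.40328282  23.46836109]
 [511.13466957  18.18522508]]
[[426.04838227  20.72037497]
 [410.5512254  -78.04262962]
 [505.35340886  13.12563611]]
```

Request:
drive_tool(
  increments="-7 0 0 0 255; -5 0 -20 0 255; 0 3 -22 0 255; 4 0 0 0 255; 4 0 0 0 255; 4 0 0 0 255; 4 0 0 0 255; 4 0 0 0 255; 4 0 0 0 255; 4 0 0 0 255; 4 0 0 0 255; 0 0 0 0 255",
)

```text
time: 7.42
position: [0.5366, -0.0657, 0.0036]
tool_rot: [-1.208, -1.211, 1.21]
ft_force: [0.7, -0.7, 1.0]
grip_width: 0.008
```

```bash
python3 -c "
from h import *
st(); crop('top',270,60,430,260,3,'pics/t4.png'); crop('side',270,140,420,270,5,'pics/s4.png')"
```

```text
t 7.42 p [536.6 -65.7   3.6] F [ 0.7 -0.7  1. ] w 0.008 
R cols [[-0.002, 1.0, 0.0], [0.0, 0.0, -1.0], [-1.0, -0.002, -0.0]] jawyaw 90.09 q [-0.38  0.34  0.52  1.96 -0.21  0.9   1.82]
```

View pics/t4.png

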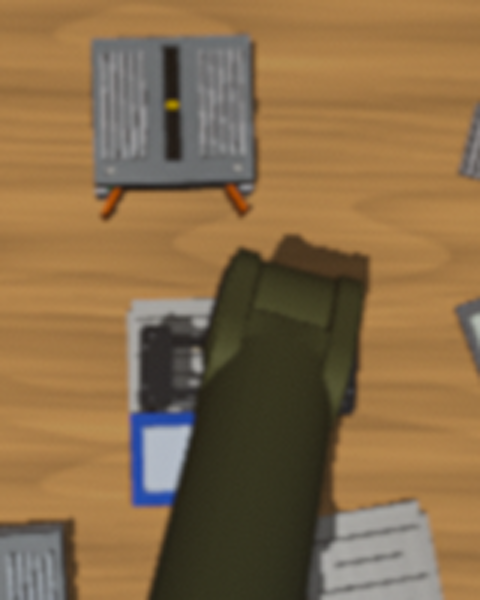

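View pics/s4.png

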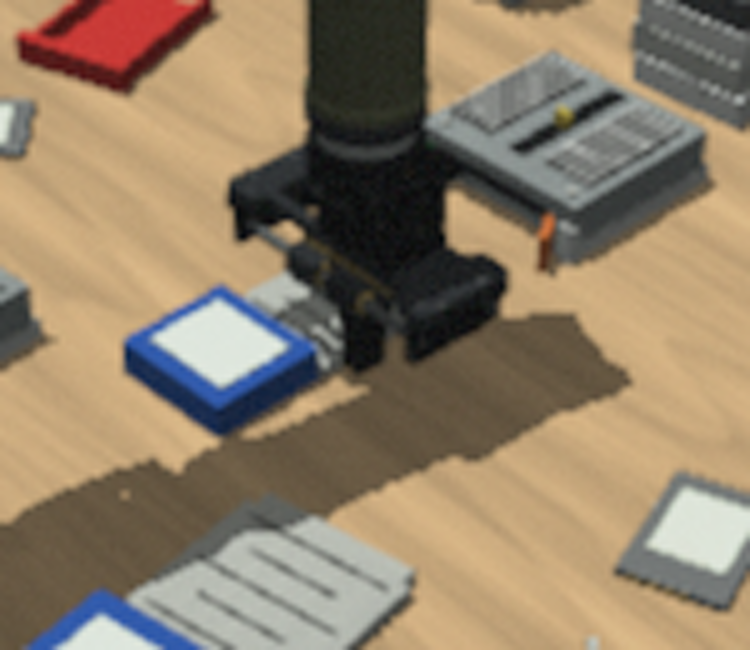

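Request:
drive_tool(
  increments="-12 0 0 0 255; 0 -30 0 0 255; 0 -40 0 0 200; 0 -20 20 0 125; 10 0 40 0 125; 25 0 40 0 125; 25 0 35 0 125; 0 0 0 0 125; 0 0 0 0 125",
)

```text
time: 8.65
position: [0.4022, -0.019, 0.0939]
tool_rot: [-1.21, -1.211, 1.209]
ft_force: [0.6, -0.0, 0.5]
grip_width: 0.504
```

```bash
python3 -c "
from h import *
st(); crop('top',270,60,430,260,3,'pics/t5.png'); crop('side',270,140,420,270,5,'pics/s5.png')"
```

```text
t 8.65 p [402.2 -19.   93.9] F [ 0.6 -0.   0.5] w 0.504 
R cols [[-0.0, 1.0, 0.0], [0.001, 0.0, -1.0], [-1.0, -0.0, -0.001]] jawyaw 90.02 q [-0.53 -0.13  0.48  2.2   0.07  1.06  1.49]
```

View pics/t5.png

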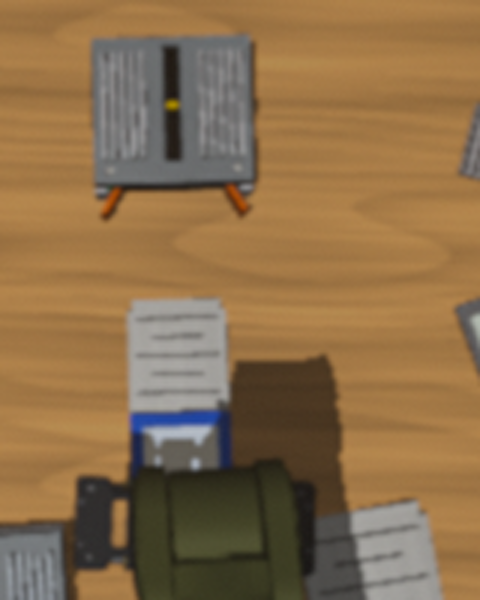

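View pics/s5.png

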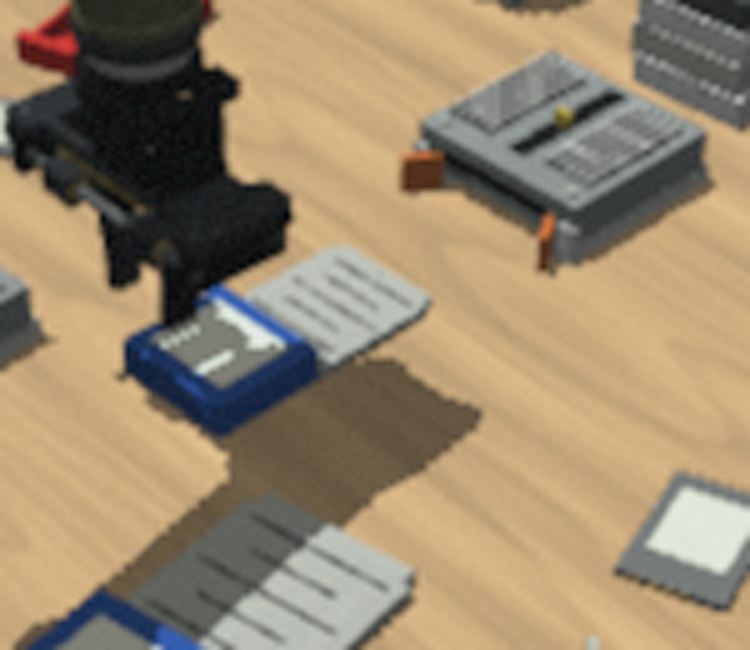

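```bash
python3 -c "
from fit import *
print(unproj(T,src([(133,299),(219,299),(127,312),(228,310)],3,(270,60)),.008)*1000)
print(unproj(T,src([(131,412),(230,412)],3,(270,60)),.028)*1000)
print(unproj(T,src([(105,216),(246,212),(120,188),(230,186)],3,(270,60)),.03)*1000,'wings')
print(unproj(S,src([(126,346),(218,287),(316,352),(222,413)],5,(270,140)),.028)*1000)
print(unproj(S,src([(342,245),(430,300)],5,(270,140)),.008)*1000)
print(unproj(S,src([(402,152),(444,153),(538,212),(553,215)],5,(270,140)),.03)*1000)
"
```

```text
[[610.79338714  37.06064   ]
 [612.96309573 -45.84324001]
 [598.01782974  42.50278322]
 [602.5057877  -54.75210003]]
[[500.27835456  35.80692402]
 [502.72758064 -57.40461434]]
[[685.97153359  65.48318229]
 [693.30635033 -68.28593955]
 [713.26818745  51.97931387]
 [717.92021444 -52.54186952]] wings
[[411.43204351  25.02777792]
 [496.12575767  35.49545694]
 [500.65518437 -59.66299675]
 [416.39896248 -67.80392401]]
[[607.74835912  37.92491883]
 [611.59351004 -48.00769457]]
[[694.12484026  72.18663699]
 [715.95880473  51.7027187 ]
 [715.81952448 -43.74408327]
 [721.14217328 -53.01624224]]
```

Request:
drive_tool(
  increments="4 0 8 -2.7 125; 0 20 0 0 125; 0 20 0 0 125; 0 20 0 0 125; 0 14 0 0 125; 0 9 0 0 125; 0 0 0 0 125",
)

```text
time: 9.72
position: [0.3931, -0.0145, 0.0102]
tool_rot: [-1.185, -1.244, 1.246]
ft_force: [-0.7, -0.1, -0.5]
grip_width: 0.508
```

```bash
python3 -c "
from h import *
st(); crop('top',270,60,430,260,3,'pics/t6.png'); crop('side',270,140,420,270,5,'pics/s6.png')"
```

```text
t 9.72 p [393.1 -14.5  10.2] F [-0.7 -0.1 -0.5] w 0.508 
R cols [[-0.048, 0.999, -0.0], [-0.001, -0.0, -1.0], [-0.999, -0.048, 0.001]] jawyaw 92.77 q [-0.53 -0.    0.51  2.29  0.    0.85  1.59]
```

View pics/s6.png

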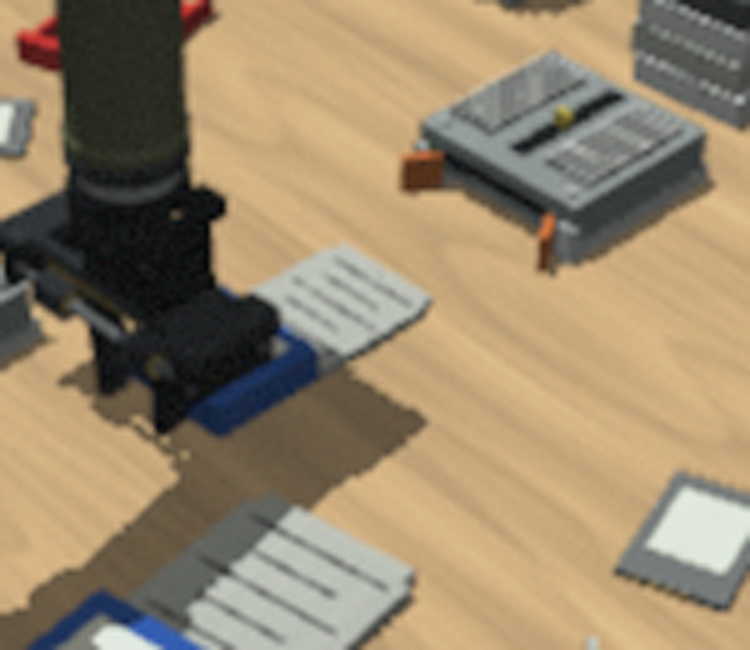

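Request:
drive_tool(
  increments="0 0 -6 0 125; 0 0 -4 0 125; 0 0 -4 0 125; 0 0 -6 0 125; 0 0 -6 0 125; 0 0 -6 0 125; 0 0 -6 0 125; 0 0 -6 0 125; 0 0 -6 0 125; 0 0 -6 0 125; 0 0 -6 0 125; 0 0 -6 0 125; 0 0 -4 0 125; 0 0 0 0 125",
)

```text
time: 11.58
position: [0.4661, -0.0109, 0.0107]
tool_rot: [-1.187, -1.245, 1.244]
ft_force: [-0.9, -0.2, -0.1]
grip_width: 0.506
```

```bash
python3 -c "
from h import *
st(); crop('top',280,60,380,240,4,'pics/t7.png'); crop('side',290,140,420,230,6,'pics/s7.png')"
```

```text
t 11.57 p [466.1 -10.9  10.7] F [-0.9 -0.2 -0.1] w 0.506 
R cols [[-0.048, 0.999, -0.0], [0.001, -0.0, -1.0], [-0.999, -0.048, -0.001]] jawyaw 92.76 q [-0.51  0.17  0.51  2.13 -0.11  0.87  1.68]
```

View pics/t7.png

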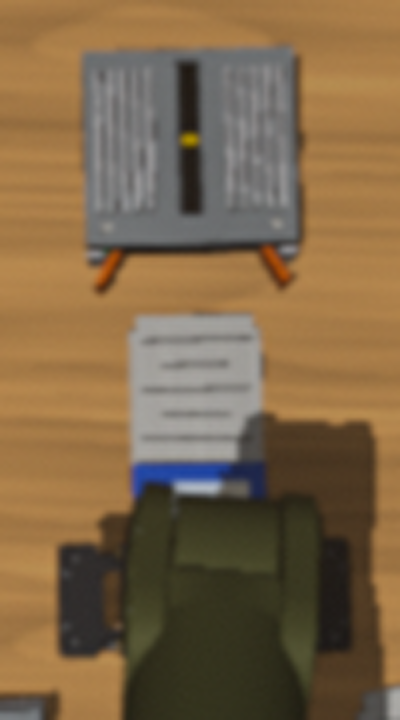

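View pics/s7.png

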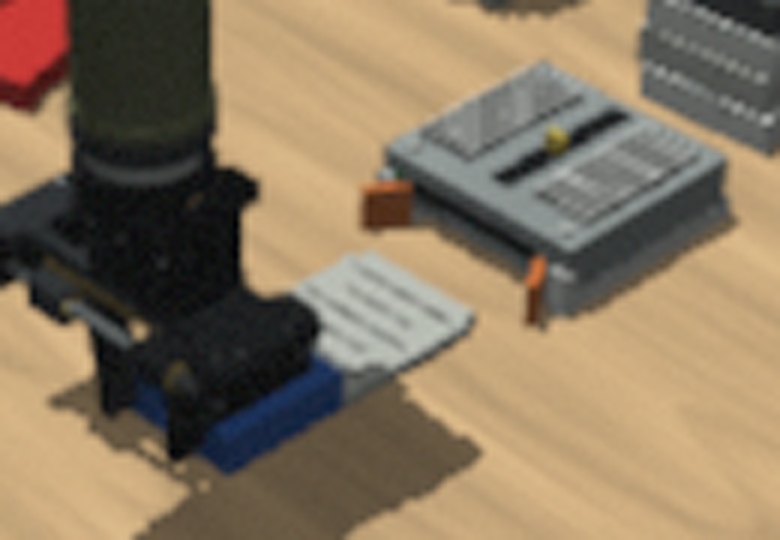

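```bash
python3 -c "
from fit import *
f=lambda d,p,k,o,z:np.round(unproj(d,src(p,k,o),z)*1000,1).tolist()
print(f(T,[(136,317),(254,315)],4,(280,60),.008), f(T,[(130,330),(262,328),(131,460),(266,460)],4,(280,60),.008))
print(f(T,[(132,464),(266,462)],4,(280,60),.028))
print('wings',f(T,[(99,290),(289,284),(117,252),(268,248)],4,(280,60),.03))
print('S',f(S,[(370,254),(474,319)],6,(290,140),.008))
"
```

```text
[[670.6, 39.8], [674.3, -45.8]] [[660.9, 43.8], [664.9, -51.8], [566.2, 40.6], [568.7, -56.8]]
[[560.9, 39.5], [564.9, -55.5]]
wings [[684.6, 66.3], [692.5, -68.9], [712.4, 54.2], [718.1, -53.4]]
S [[669.4, 37.6], [671.4, -48.5]]
```

Request:
drive_tool(
  increments="0 0 -4 -0.4 125; 0 0 -5 0 125; 0 0 -5 0 125; 0 0 -5 0 125; 0 0 -5 0 125; 0 0 -5 0 125; 0 0 -5 0 125; 0 0 0 0 125",
)

```text
time: 12.78
position: [0.4991, -0.0091, 0.0104]
tool_rot: [-1.182, -1.249, 1.25]
ft_force: [-2.8, 0.4, 0.5]
grip_width: 0.506
```

```bash
python3 -c "
from h import *
st(); crop('top',280,60,380,240,4,'pics/t8.png'); crop('side',290,140,420,230,6,'pics/s8.png')"
```

```text
t 12.78 p [499.1  -9.1  10.4] F [-2.8  0.4  0.5] w 0.506 
R cols [[-0.055, 0.998, 0.0], [-0.001, 0.0, -1.0], [-0.998, -0.055, 0.001]] jawyaw 93.17 q [-0.49  0.24  0.5   2.05 -0.15  0.88  1.72]
```

View pics/t8.png

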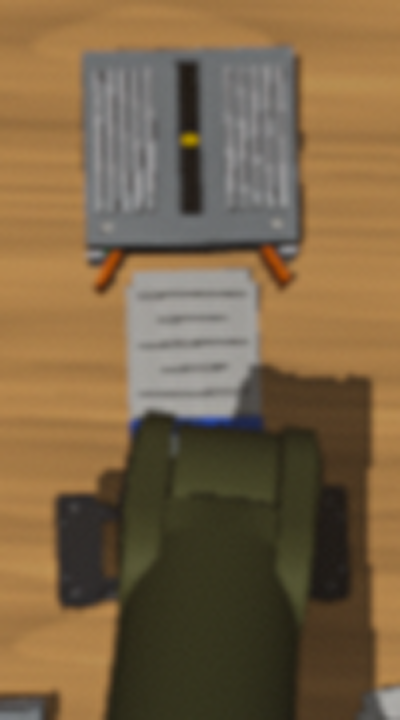

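View pics/s8.png

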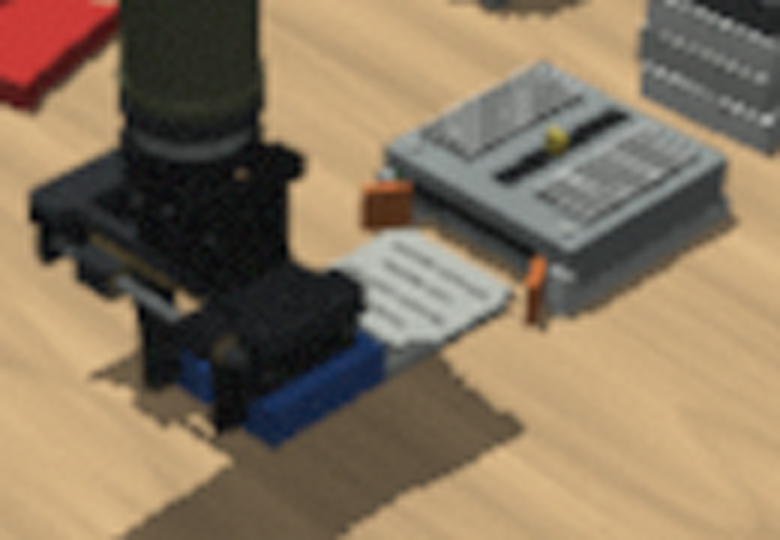

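Request:
drive_tool(
  increments="0 0 -5 0 125; 0 0 -5 0 125; 0 0 -5 0 125; 0 0 -5 0 125; 0 0 -5 0 125; 0 0 0 0 125",
)

```text
time: 13.62
position: [0.5255, -0.0077, 0.0109]
tool_rot: [-1.184, -1.251, 1.249]
ft_force: [-0.1, -0.4, -0.1]
grip_width: 0.509
```

```bash
python3 -c "
from h import *
st(); crop('top',280,60,380,240,4,'pics/t9.png'); crop('side',290,140,420,230,6,'pics/s9.png')"
```

```text
t 13.62 p [525.5  -7.7  10.9] F [-0.1 -0.4 -0.1] w 0.509 
R cols [[-0.055, 0.998, -0.0], [0.002, -0.0, -1.0], [-0.998, -0.055, -0.002]] jawyaw 93.16 q [-0.48  0.29  0.5   1.99 -0.18  0.9   1.74]
```

View pics/t9.png

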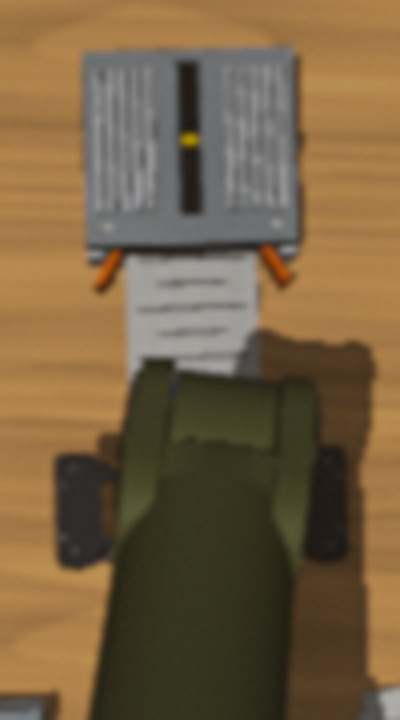

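View pics/s9.png

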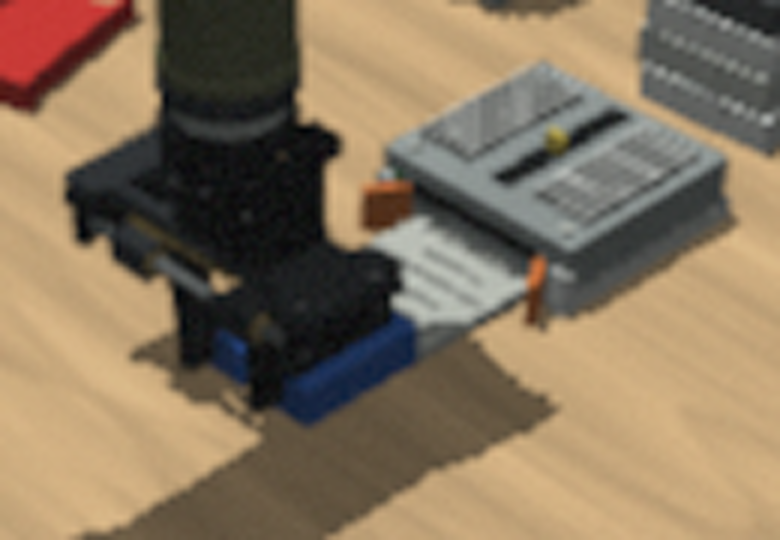

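Request:
drive_tool(
  increments="0 0 -5 0 125; 0 0 -5 0 125; 0 0 -5 0 125; 0 0 -5 0 125",
)

```text
time: 14.22
position: [0.5427, -0.0067, 0.0106]
tool_rot: [-1.18, -1.247, 1.251]
ft_force: [-5.6, 0.3, 5.3]
grip_width: 0.51
```

```bash
python3 -c "
from h import *
st()"
```

```text
t 14.22 p [542.7  -6.7  10.6] F [-5.6  0.3  5.3] w 0.51 
R cols [[-0.055, 0.998, 0.001], [-0.004, 0.0, -1.0], [-0.998, -0.055, 0.004]] jawyaw 93.15 q [-0.47  0.33  0.49  1.95 -0.19  0.91  1.75]
```

Request:
drive_tool(
  increments="0 0 -2 0 125; 0 0 -2 0 125",
)

```text
time: 14.48
position: [0.547, -0.0065, 0.0105]
tool_rot: [-1.18, -1.248, 1.251]
ft_force: [-6.5, -0.7, 4.5]
grip_width: 0.508
```

Request:
drive_tool(
  increments="0 0 -2 0 125; 0 0 -2 0 125",
)

```text
time: 14.72
position: [0.5512, -0.0062, 0.0105]
tool_rot: [-1.181, -1.248, 1.25]
ft_force: [-5.4, -0.0, 4.2]
grip_width: 0.511
```

Request:
drive_tool(
  increments="0 0 -2 0 125",
)

```text
time: 14.85
position: [0.5532, -0.0061, 0.0105]
tool_rot: [-1.181, -1.248, 1.25]
ft_force: [-6.7, -0.2, 4.6]
grip_width: 0.509
```

Request:
drive_tool(
  increments="0 0 -2 0 125",
)

```text
time: 14.98
position: [0.5551, -0.006, 0.0105]
tool_rot: [-1.181, -1.248, 1.25]
ft_force: [-5.4, -0.6, 4.0]
grip_width: 0.508
```

Request:
drive_tool(
  increments="0 0 -2 0 125",
)

```text
time: 15.1
position: [0.5571, -0.0059, 0.0105]
tool_rot: [-1.181, -1.248, 1.25]
ft_force: [-4.9, -0.6, 4.4]
grip_width: 0.51
```

Request:
drive_tool(
  increments="0 0 -2 0 125",
)

```text
time: 15.22
position: [0.5592, -0.0058, 0.0105]
tool_rot: [-1.181, -1.248, 1.25]
ft_force: [-4.2, -0.1, 4.5]
grip_width: 0.509
```

Request:
drive_tool(
  increments="0 0 -2 0 125",
)

```text
time: 15.35
position: [0.5611, -0.0057, 0.0105]
tool_rot: [-1.181, -1.248, 1.251]
ft_force: [-5.0, -0.3, 4.4]
grip_width: 0.512
```

Request:
drive_tool(
  increments="0 0 -2 0 125",
)

```text
time: 15.48
position: [0.5632, -0.0056, 0.0106]
tool_rot: [-1.181, -1.248, 1.25]
ft_force: [-5.4, 0.3, 4.1]
grip_width: 0.507
```

Baseline is still about 5 N. I'll check the picture before continuing.

```bash
python3 -c "
from h import *
st(); crop('top',280,60,380,200,4,'pics/t10.png'); crop('side',290,140,420,230,6,'pics/s10.png')"
```

```text
t 15.47 p [563.2  -5.6  10.6] F [-5.4  0.3  4.1] w 0.507 
R cols [[-0.055, 0.998, 0.0], [-0.002, 0.0, -1.0], [-0.998, -0.055, 0.002]] jawyaw 93.16 q [-0.45  0.37  0.49  1.9  -0.21  0.93  1.76]
```

View pics/s10.png

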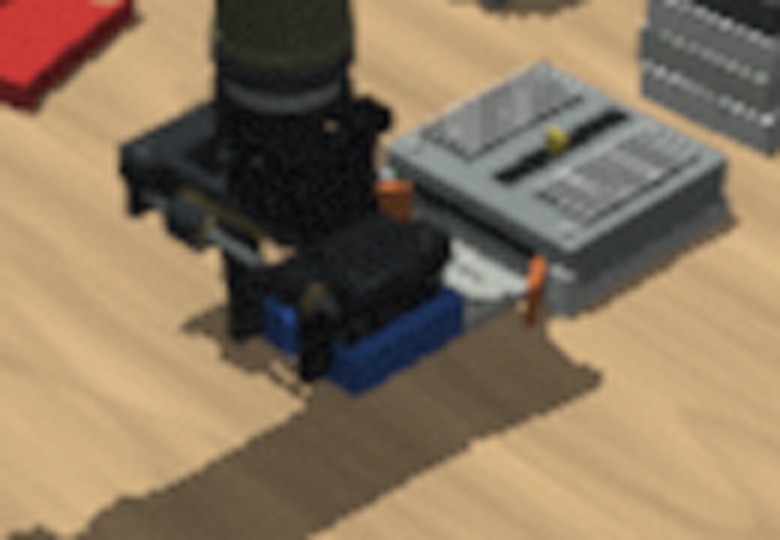

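View pics/t10.png

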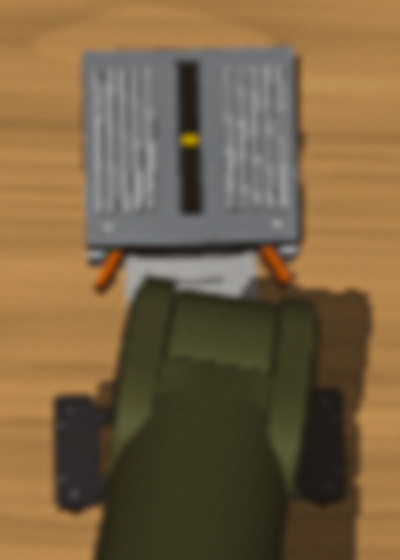

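The marker hasn't moved: still at (190,139) in the top crop and (557,139) in the side crop. Continuing.

Request:
drive_tool(
  increments="0 0 -2 0 125",
)

```text
time: 15.7
position: [0.5653, -0.0055, 0.0105]
tool_rot: [-1.181, -1.248, 1.25]
ft_force: [-5.6, -0.8, 2.7]
grip_width: 0.509
```

Request:
drive_tool(
  increments="0 0 -2 0 125",
)

```text
time: 15.82
position: [0.5678, -0.0053, 0.0105]
tool_rot: [-1.182, -1.249, 1.25]
ft_force: [-3.7, -0.1, 2.6]
grip_width: 0.516
```

Request:
drive_tool(
  increments="0 0 -2 0 125",
)

```text
time: 15.95
position: [0.5689, -0.0053, 0.0104]
tool_rot: [-1.18, -1.247, 1.251]
ft_force: [-9.9, -0.3, 8.4]
grip_width: 0.511
```

Request:
drive_tool(
  increments="0 0 -1 0 125",
)

```text
time: 16.08
position: [0.5688, -0.0052, 0.0104]
tool_rot: [-1.178, -1.246, 1.252]
ft_force: [-11.3, 0.2, 11.1]
grip_width: 0.513
```

Request:
drive_tool(
  increments="0 0 -1 0 125",
)

```text
time: 16.2
position: [0.5688, -0.0052, 0.0103]
tool_rot: [-1.177, -1.244, 1.253]
ft_force: [-14.2, -0.6, 12.1]
grip_width: 0.51
```

Request:
drive_tool(
  increments="0 0 -1 0 125",
)

```text
time: 16.32
position: [0.5688, -0.0052, 0.0102]
tool_rot: [-1.175, -1.243, 1.253]
ft_force: [-16.8, -0.7, 14.0]
grip_width: 0.512
```

Request:
drive_tool(
  increments="0 0 -1 0 125",
)

```text
time: 16.45
position: [0.5689, -0.0052, 0.0102]
tool_rot: [-1.173, -1.241, 1.254]
ft_force: [-18.2, -0.2, 16.4]
grip_width: 0.511
```

Request:
drive_tool(
  increments="0 0 -1 0 125",
)

```text
time: 16.58
position: [0.5694, -0.0051, 0.0101]
tool_rot: [-1.173, -1.241, 1.254]
ft_force: [-19.2, -0.0, 16.8]
grip_width: 0.511
```

Request:
drive_tool(
  increments="0 0 -1 0 125",
)

```text
time: 16.7
position: [0.5703, -0.0051, 0.0101]
tool_rot: [-1.172, -1.241, 1.254]
ft_force: [-19.4, -0.8, 16.8]
grip_width: 0.51
```

Request:
drive_tool(
  increments="0 0 -1 0 125",
)

```text
time: 16.82
position: [0.5713, -0.005, 0.0101]
tool_rot: [-1.172, -1.241, 1.254]
ft_force: [-18.7, -1.5, 16.5]
grip_width: 0.512
```

Request:
drive_tool(
  increments="0 0 -1 0 125",
)

```text
time: 16.95
position: [0.5723, -0.0049, 0.0101]
tool_rot: [-1.172, -1.241, 1.254]
ft_force: [-19.0, -0.8, 15.9]
grip_width: 0.509
```

Request:
drive_tool(
  increments="0 0 -1 0 125; 0 0 -0.6 0 125; 0 0 0 0 125",
)

```text
time: 17.32
position: [0.5743, -0.0048, 0.0101]
tool_rot: [-1.173, -1.241, 1.254]
ft_force: [-17.9, 0.1, 15.1]
grip_width: 0.511
```

```bash
python3 -c "
from h import *
st(); crop('top',280,60,380,200,4,'pics/t11.png'); crop('side',290,140,420,230,6,'pics/s11.png')
def yc(f,y0,y1,x0,x1):
    a=cv2.imread(f)[y0:y1,x0:x1].astype(float); w=np.clip(np.minimum(a[:,:,2],a[:,:,1])-a[:,:,0]-40,0,None); g=np.mgrid[y0:y1,x0:x1]; return (g[1]*w).sum()/w.sum(),(g[0]*w).sum()/w.sum()
for n in (9,10,11): print(n,yc(f'pics/t{n}.png',110,170,170,210),yc(f'pics/s{n}.png',110,170,530,590))
from fit import T,S,src
for n in (10,11): print(unproj(T,src([yc(f'pics/t{n}.png',110,170,170,210)],4,(280,60)),.06)*1000,unproj(S,src([yc(f'pics/s{n}.png',110,170,530,590)],6,(290,140)),.06)*1000)
"
```

```text
t 17.32 p [574.3  -4.8  10.1] F [-17.9   0.1  15.1] w 0.511 
R cols [[-0.055, 0.999, 0.002], [-0.012, 0.001, -1.0], [-0.998, -0.055, 0.012]] jawyaw 93.13 q [-0.44  0.4   0.48  1.86 -0.22  0.95  1.77]
9 (np.float64(189.42286086460962), np.float64(139.38142147683791)) (np.float64(557.0471181240412), np.float64(136.44751260135877))
10 (np.float64(189.39836760320202), np.float64(139.3670538377021)) (np.float64(557.0267665952891), np.float64(136.5100642398287))
11 (np.float64(189.11002577669245), np.float64(131.66463166463166)) (np.float64(563.5365155131265), np.float64(133.82434367541765))
[[785.49428076   5.10450631]] [[7.83157544e+02 7.35940665e-01]]
[[790.93741866   5.44202836]] [[7.88101873e+02 2.75932923e-01]]
```

```bash
ls pics
```

```text
s1.png
s10.png
s11.png
s2.png
s3.png
s4.png
s5.png
s6.png
s7.png
s8.png
s9.png
side0.png
t1.png
t10.png
t11.png
t2.png
t3.png
t4.png
t5.png
t6.png
t7.png
t8.png
t9.png
top0.png
```

View pics/t11.png

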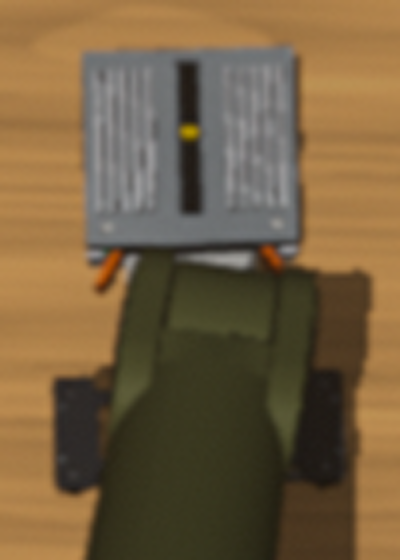

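The marker has moved 5.0–5.4 mm and the TCP 5.5 mm past contact, so I'll back the tool straight off.

Request:
drive_tool(
  increments="0 0 3 0 125; 0 0 3 0 125; 0 0 4 0 125; 0 0 8 0 125; 0 0 12 0 125; 0 0 12 0 125; 0 -30 12 0 125; 0 -40 0 0 125; 0 -40 40 0 125; -30 -40 30 0 125; -45 0 0 0 125; -45 0 0 0 125; -45 0 0 0 125; -45 0 0 0 125; 0 0 0 0 125; 0 0 0 0 125",
)

```text
time: 19.52
position: [0.4671, -0.2203, 0.1602]
tool_rot: [-1.181, -1.25, 1.249]
ft_force: [-0.1, -0.0, -0.5]
grip_width: 0.51
```

```bash
python3 -c "
from h import *
st(); crop('top',280,60,380,200,4,'pics/t12.png'); crop('side',290,140,420,230,6,'pics/s12.png')
d=get_image('top'); cv2.imwrite('pics/tf.png',d['img'][:,:,::-1])"
```

```text
t 19.52 p [ 467.1 -220.3  160.2] F [-0.1 -0.  -0.5] w 0.51 
R cols [[-0.055, 0.998, 0.001], [-0.0, 0.001, -1.0], [-0.998, -0.055, 0.0]] jawyaw 93.16 q [-0.34  0.08  0.77  1.88 -0.06  1.2   2.08]
```

View pics/t12.png

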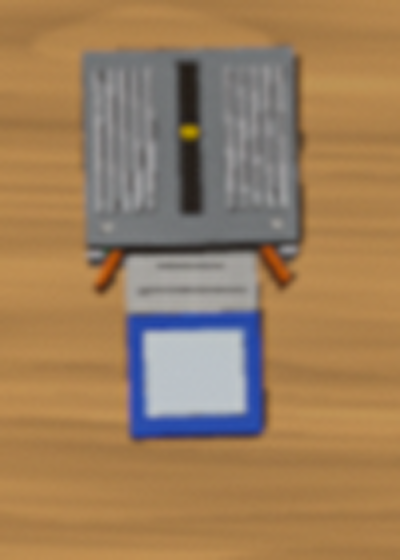

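View pics/s12.png

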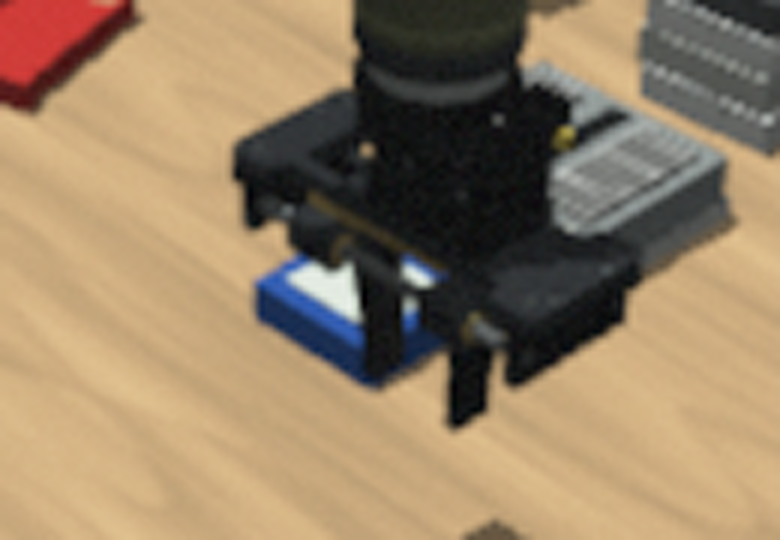

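View pics/tf.png

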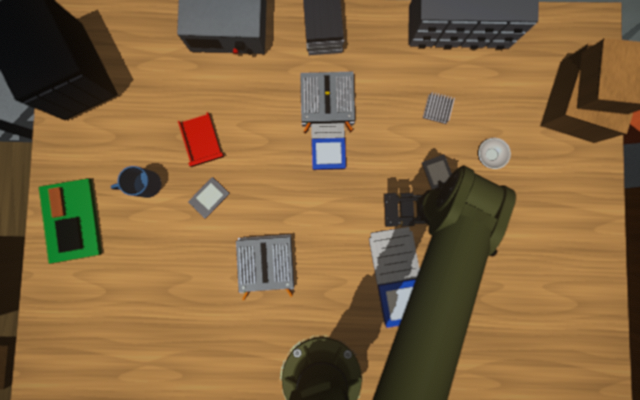

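```bash
python3 -c "
from bench import workorder
print(workorder.close_job())"
```

```text
the job is handed in; nothing more can be done
None
```

The gauge is in the far bay, with the contact eased back about 5 mm. I handed the job in at 19.5 s.

**Moves:** I pushed the smaller gauge sideways and turned it into line by its right side. Then I pushed it straight in from the rear face with two fingers, never lifting it.

**Contact:** The tool stopped advancing at x = 0.5688 m, and the push rose from about 5 N to about 19 N. I pushed on slowly until the tool had gone 5.5 mm further.

**Last checks:**
- **Contact travel:** the yellow marker moved 5.4 mm in the top view and 5.0 mm in the side view, against 5.5 mm from the arm. After the fingers backed off, it was still there in the top view.
- **Fit:** in the top view the gauge sits centred between the wings and parallel to the dock to within about half a degree. In the side view the gripper hid most of the dock and part of the gauge, so flatness has no separate check there.
- **Force:** while pushing the contact, the wrist also felt up to 17 N vertically, so the fingers were pressing the heel down. The highest readings were about 19 N along the push and 26 N in all, well under the limits.
- **Surroundings:** the arm hides some of the bystanders in the last top view; those in view look unmoved. The arm is clear of everything.
- **Disagreement:** early on, the two cameras differed by up to about 4 mm in the sideways distance between gauge and dock. I aligned on the top view, and the blade went in without jamming.

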